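Turn a leaf of the recipe binder and secure it with the page keeper

ROBOT

A 6-joint arm with a two-finger parallel gripper is mounted at the origin on a cart in front of the work surface, level with it; the furniture and walls round the work are solid. World frame = base frame: x ahead of the robot, y to its left, z up, the work surface at z = 0. Lengths are in m, angles in degrees, forces in N, time in s.
With the tool pointing down it reaches from about 0.375 to 0.9 m from the base axis. Payload 3.1 kg.
Tool frame: the origin (TCP) lies at the very end of the fingers, on their centre line; the grasp point (between the pads) lies 19 mm behind it; z points along the fingers, y is the line along which they close (so a half turn about z gives the same grasp; the last joint's range is limited). The gripper opens to 87 mm and grips with 3 to 60 N. Pads are 19 mm wide; open, the fingers measure 117 mm over their backs; the gripper's body (75 mm by 190 mm) begins 51 mm behind the grasp point.
Start: joints at [66.893, 30.224, 82.088, -0, 67.689, -10.227], TCP at [0.139, 0.609, 0.194] pointing down, gripper open.
Joint ranges: [-176.69, 176.69], [-43.24, 126.21], [12.49, 139.97], [-82, 262], [0, 151.66], [-163.58, 163.58]. Speed limits (degrees/s): [159.86, 159.86, 180, 180, 180, 180].

INTERFACE

Orientations are given as a 3x3 rotation matrix whose columns are the frame's x, y, z axes.
In Python, from rig import * gives the robot as it stands.
- The arm moves only by the tool jog_arm, never from a script. Its arguments are lists of equal length, an entry for each row: "delta_pos": the shift along the world's x, y, z in cm, a list of three; "turn": the turn about the world's z in degrees; "grip": the closure, from 0 (fully open) to 1 (shut). In form: {"delta_pos": [[x, y, z], ...], "turn": [turn, ...], "grip": [grip, ...]}. A call has 1 to 12 rows; each row is the pose to reach, as a shift and turn from the pose commanded when the call began; what a row does not reach only later rows make up. A row lasts 1/8 s, in which the tool goes at most 62.5 mm and 10.7 degrees, less where a joint would pass 70% of its speed; a pose out of reach is approached as far as the arm can. A call with a gripper value outside its range is refused whole. The fingers move at their own pace and stop on an object; the grip force is fixed at half the most. Time passes only in rows, so rows that repeat a pose let the fingers close. It gives the time, the measured TCP pose, the force, the opening and the grip force at its end, in the units of the state.
- read_state(): the state, without advancing time (a new reading comes with each control period).
- capture(name): name is "scene" or "top"; returns a dict with "color" (384x512x3 uint8, blue, green, red), "fovy" (degrees; the focal length in pixels is half the picture's height over the tangent of half this angle, whatever the lens; pixels are square), "cx", "cy" (the principal point, pixels), "camera_from_world" (4x4, takes a point from world to camera coordinates). Camera axes: x right, y up, looking along -z (the intrinsics and any distortion apply to the point x, -y, -z); pixel columns grow to the right and rows downward; lengths in m; the calibration is good to about 2 mm. A picture is of the moment at which its call begins. There is no depth.
- hand_in(): hands the job in; it is judged then, once.
The state is a dict: "time_s": time; "joint_positions": joint angles; "qvel": joint speeds; "tau": joint torques, N m; "position": TCP position; "tcp_rot": TCP orientation; "force": force on the tool from outside, world axes, zero at the start; "moment": the same for the moment, N m; "opening": opening from 0.0 (shut) to 1.0 (fully open); "grasp_force": force on a finger pad.
Only numpy, scipy, OpenCV 4.12 (cv2) and the standard library are available. Lean on these libraries where they do the work, as an engineer would, in place of code of your own. Each camera call takes 0.05 s, during which the arm holds its last target. There are 200 camera calls.

TASK

Turn the recipe binder on the cookbook rest to the next recipe: push the right-hand page keeper round to the right until it lies along the front lip, clear of the red-tabbed leaf, turn that leaf over the rings with the fingertips so that it lies flat on the left-hand pages, then push the left-hand keeper in over the turned leaf until it points straight up the page. Only push: do not pinch the leaf or the keepers, and leave the other kitchen things where they stand.

Things in the scene. Friction and masses are not known exactly. Their poses are not given: they have to be found in the camera images.
- stand: Wooden cookbook rest, fixed, with an open ring binder on it. Origin: centre of its underside. x away from the reader, along the binder's spine; y to the reader's left; z up (all mm below are in this frame). Board 200 (x) x 260 (y), top at z 16; front lip at x -100 to -85, up to z 36. Covers out to y +-135, top z 19; page blocks on both sides, |y| 12 to 119, x -67 to 77, top z 39.
- spine (a point): Point on the leaf's hinge line, above the stand's origin: stand x 0, y 0, z 43; axes as the stand's. The hinge line runs along the stand's x. Round it stand three steel rings of 22 mm radius, at x -45, 5 and 55 (top z 67).
- leaf (a joint): Stiff white recipe card, 6 mm thick, with a red tab, hinged on the rings. 0 = flat on the right-hand pages, pi/2 = upright, pi (its stop) = flat on the left-hand pages. Spans x -70 to 80, 12 to 140 mm from the hinge line; at 0 its underside is at z 40 and its outer 21 mm overhang the pages. About 0.1 kg, turns freely; once past upright it falls by itself to the left in about 1 s.
- tab (a point): Middle of the outer edge of the leaf's red tab, 158 mm from the hinge line, at stand x 0, z 43 when flat; moves with the leaf. The tab is 44 mm wide (x -22 to 22), sticks out 18 mm past the leaf's edge and 28 mm past the wooden board, with 40 mm of air down to the worktop under it.
- leaf_top: Upper ply of the leaf, the face that shows at the start; origin in its middle, 76 mm from the hinge line, at x 5, 1.5 mm off the hinge plane; turns with the leaf, z out of the face that shows at the start.
- leaf_under: Lower ply of the leaf, the face that shows once the leaf is turned; same axes, origin 1.5 mm off the hinge plane on the other side.
- keeper_r (a joint): Right page keeper: steel arm 6 mm thick, swivels level on a post on the front lip; pivot at x -92.5, y -92, z 51.5. 0 = arm points away from the reader, 38 mm over the leaf, holding it down (2 mm play); pi/2 = points right along the lip (clear of the leaf from 1.25 on). Stops at -0.3 and 1.65. About 0.5 N at its upright black thumb plate, 54 mm from the pivot, moves it; it stays where it is left.
- keeper_r_in: Half toward the spine (at 0) of the right keeper's upright black thumb plate. Whole plate: 16 mm along the arm, 6.4 mm thick, 26 mm tall (z 48.5 to 74.5); x along the arm away from the pivot, z up; origin mid-plate, 54 mm from the pivot and in the middle of its thickness.
- keeper_r_out: Other half of the same plate; same origin and axes.
- keeper_l (a joint): Left page keeper, mirror image of the right one: pivot at x -92.5, y +92, z 51.5. 0 = arm points away from the reader, over the left-hand page; pi/2 = points left along the lip, clear of the page, about as at the start. Stops at -0.3 and 1.65; same stiffness, stays where it is left. Left over the page too early, it keeps the leaf from lying flat.
- keeper_l_in: Half toward the spine (at 0) of the left keeper's upright black thumb plate, same sizes; x along the arm away from the pivot, z up; origin mid-plate, 54 mm from the pivot and in the middle of its thickness.
- keeper_l_out: Other half of the same plate; same origin and axes.
- spice_red: Spice jar with a red cap, 45 mm wide, 106 tall, loose; origin under its centre. Leave alone.
- spice_green: Spice jar with a dark cap and green label, 44 mm wide, 105 tall, loose; origin under its centre. Leave alone.
- tin: Low food tin, 86 mm wide, 40 tall, loose; origin under its centre. Leave alone.
- lemon: Lemon, 67x54x54 mm, loose; origin under its centre. Leave alone.
- mug: White mug with handle, 92x127x95 mm, loose; origin under its centre. Leave alone.
- glass: Drinking glass, 81 mm wide, 103 tall, loose; origin under its centre. Leave alone.

How it is judged:
By the outcome, as a careful person would: the job done as asked, in the order asked, and still so for the second after the job is handed in, with the robot touching nothing.
It also fails if it takes over 45 s, if anything falls off the work surface, if the arm or the gripper's body presses on something with over 40 N, if the wrist force passes 120 N, or if a joint passes its speed limit or range.

## Working session

There is one attempt and no reset: what is moved stays moved. The work goes in short steps, Python scripts to look and compute and a tool call to move; the robot and the scene stay as the last step left them, time stands still between calls to the robot, and variables do not carry over. Pictures are saved under pics/ and viewed, at most 10 in all, crops included, and the job is handed in when it is done.

Besides the shell and the picture viewer there is one more tool, called after "Call:" as a command line: name --pt "numbers of a row" for each row, then --argument value for the rest. jog_arm: Moves the arm, as the interface text tells. Its arguments: {"type":"object","properties":{"delta_pos":{"type":"array"},"turn":{"type":"array"},"grip":{"type":"array"}},"required":["delta_pos","turn","grip"]}

```bash
mkdir -p pics; ls; python3 - <<'E'
from rig import *
import cv2,numpy as np
for n in("scene","top"):
    c=capture(n); cv2.imwrite(f"pics/{n}0.png",c["color"]); print(n,c["fovy"],c["cx"],c["cy"],np.round(c["camera_from_world"],4).tolist(),[k for k in c])
s=read_state();print(s["time_s"],s["position"],np.round(s["tcp_rot"],3).tolist(),s["opening"])
E
```

```text
pics
scene 54.97674305326471 255.27148612503456 192.59209536732445 [[0.8258, -0.5639, -0.0063, -0.5344], [0.309, 0.4431, 0.8415, -0.1577], [-0.4717, -0.6969, 0.5402, -0.9353], [0.0, 0.0, 0.0, 1.0]] ['color', 'fovy', 'cx', 'cy', 'camera_from_world']
top 49.51640094919001 253.38894348660907 192.27457474699509 [[0.0162, -0.9998, -0.0074, -0.21], [0.9813, 0.0145, 0.1921, -0.5068], [-0.192, -0.0103, 0.9813, -1.2686], [0.0, 0.0, 0.0, 1.0]] ['color', 'fovy', 'cx', 'cy', 'camera_from_world']
0.1 [0.13901021 0.6086314  0.19349447] [[-0.975, 0.223, -0.001], [0.223, 0.975, -0.002], [0.0, -0.002, -1.0]] 0.998437489381728
```

View pics/scene0.png

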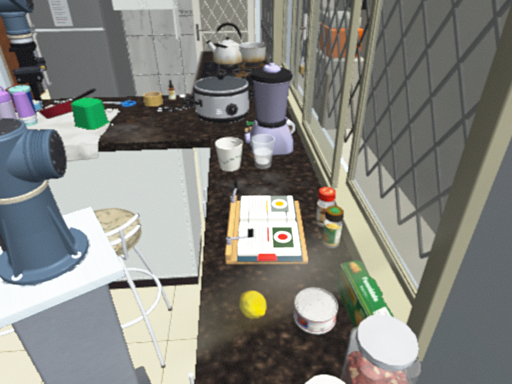

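View pics/top0.png

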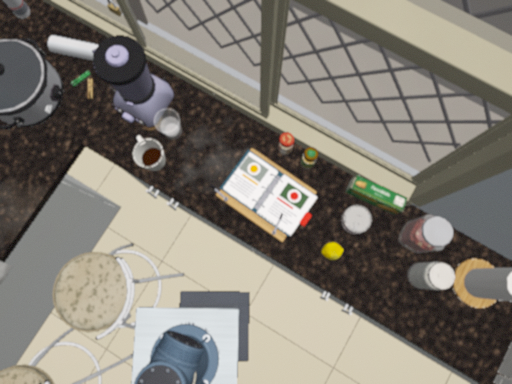

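The top view shows the stand around (268,194), rotated about 30°, with the red tab at (306,219) toward image right. The scene view shows it around (267,228), tab at (267,257). I'll enlarge both.

```bash
python3 - <<'E'
import cv2,numpy as np
a=cv2.imread("pics/top0.png")[140:250,205:330]; b=cv2.imread("pics/scene0.png")[180:275,215:325]
a=cv2.resize(a,(625,550),interpolation=cv2.INTER_CUBIC); cv2.imwrite("pics/topc.png",a)
b=cv2.resize(b,(660,570),interpolation=cv2.INTER_CUBIC); cv2.imwrite("pics/scenec.png",b)
E
```

```text
(no output)
```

View pics/topc.png

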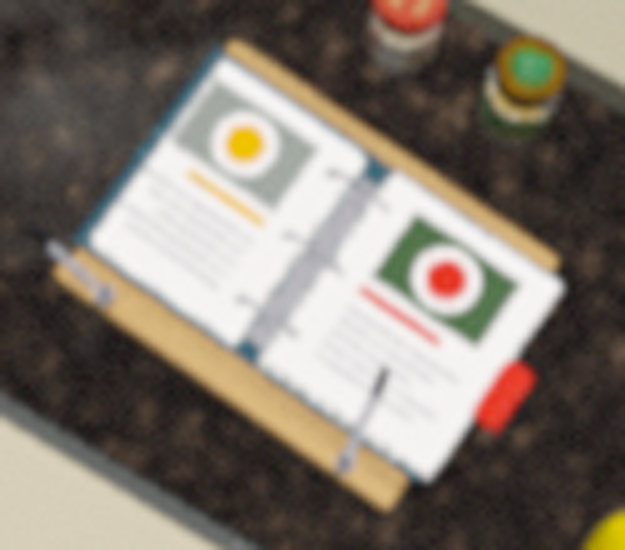

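View pics/scenec.png

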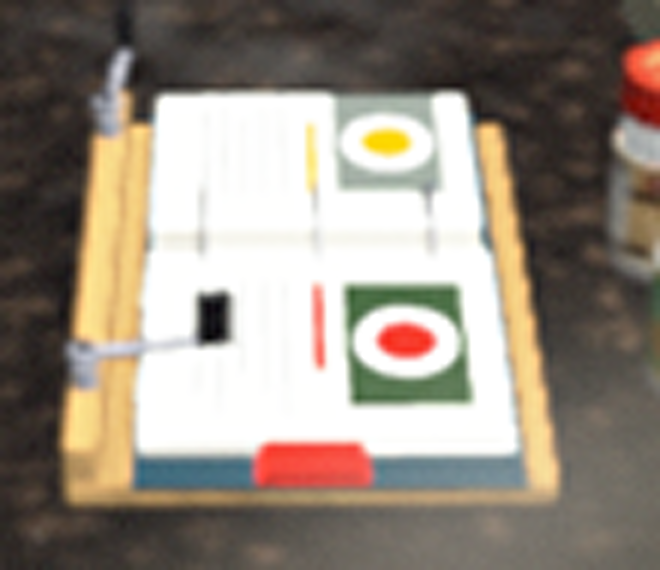

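```bash
cat > h.py <<'E'
from rig import *
import cv2,numpy as np
from scipy.optimize import least_squares
def proj(c,P):
    P=np.atleast_2d(P); q=P@c["camera_from_world"][:3,:3].T+c["camera_from_world"][:3,3]
    f=192/np.tan(np.radians(c["fovy"]/2)); return np.c_[c["cx"]-f*q[:,0]/q[:,2], c["cy"]+f*q[:,1]/q[:,2]]
def S(p,P):
    c,s=np.cos(p[2]),np.sin(p[2]); P=np.atleast_2d(P)/1000.
    return np.c_[p[0]+c*P[:,0]-s*P[:,1],p[1]+s*P[:,0]+c*P[:,1],P[:,2]]
def ray(c,u,v,z):
    f=192/np.tan(np.radians(c["fovy"]/2)); M=np.array(c["camera_from_world"]);R=M[:3,:3]
    o=-R.T@M[:3,3]; d=R.T@np.array([(u-c["cx"])/f,-(v-c["cy"])/f,-1]); return o+d*(z-o[2])/d[2]
E
python3 - <<'E'
from h import *
T,C=capture("top"),capture("scene")
o=[([80,-140,43],(566,287),(518,455)),([-70,-140,43],(430,482),(133,455)),([22,-158,43],(535,375),(372,485)),([-22,-158,43],(497,432),(255,485)),
 ([77,119,39],(222,58),(465,92)),([-67,119,39],(82,238),(155,92))]
W=np.array([a for a,_,_ in o]); t=np.array([b for _,b,_ in o])/5.+[205-.4,140-.4]; s=np.array([b for _,_,b in o])/6.+[215-.4,180-.4]
f=lambda p:np.r_[proj(T,S(p,W))-t,proj(C,S(p,W))-s].ravel()
r=least_squares(f,[.5,-.2,-.6],loss="soft_l1"); p=r.x; print(p,np.degrees(p[2])); print(np.round(f(p).reshape(-1,2),1).tolist())
np.save("p.npy",p)
for n,u in {"spine":(0,0,43),"tab":(0,-158,43),"kr":(-92.5,-92,51),"krplate":(-38.5,-92,60),"kl":(-92.5,92,51),"kl90":(-92.5,146,60)}.items():
    q=S(p,u);print(n,np.round(q,4),proj(T,q).round(1),proj(C,q).round(1))
# black plate tops & others
for n,(u,v) in {"red jar":(287,146),"green":(310,158),"tin":(357,220),"lemon":(333,251)}.items(): print(n,ray(T,u,v,.05).round(3))
E
```

```text
[ 0.5135963  -0.24354707 -0.60113563] -34.44253454755345
[[-0.6, -0.5], [-0.2, -0.8], [0.1, -0.0], [-0.2, -0.0], [1.0, 1.0], [2.9, 0.4], [-0.3, -0.6], [0.0, -0.4], [-0.3, -0.2], [0.1, -0.2], [-1.5, 0.9], [1.3, 1.1]]
spine [[ 0.5136 -0.2435  0.043 ]] [[266.5 191.7]] [[265.3 219.1]]
tab [[ 0.4242 -0.3738  0.043 ]] [[307.8 220.3]] [[266.8 260.2]]
kr [[ 0.3853 -0.2671  0.051 ]] [[273.7 231.9]] [[228.4 239.2]]
krplate [[ 0.4298 -0.2976  0.06  ]] [[283.8 217.4]] [[250.4 236.3]]
kl [[ 0.4893 -0.1154  0.051 ]] [[225.7 198.2]] [[232.4 197.7]]
kl90 [[ 0.5199 -0.0708  0.06  ]] [[211.6 187.9]] [[233.3 185.2]]
red jar [ 0.663 -0.308  0.05 ]
green [ 0.624 -0.382  0.05 ]
tin [ 0.427 -0.526  0.05 ]
lemon [ 0.33 -0.45  0.05]
```

The keeper_r plate in the crops sits slightly toward the spine (about -0.15 rad); everything else is as described. Moving to above the right keeper, on its spine side.

Call:
jog_arm --pt "28 -36 1" --pt "28 -36 1" --pt "28 -36 1" --pt "28 -36 1" --pt "28 -36 1" --pt "28 -36 1" --pt "28 -36 1" --pt "31 -87.5 -4" --pt "31 -87.5 -4" --pt "31 -87.5 -4" --pt "31 -87.5 -4" --pt "31 -87.5 -4" --turn '[-10, -20, -30, -40, -50, -60, -70, -80, -90, -100, -111.5, -111.5]' --grip '[1, 1, 1, 1, 1, 1, 1, 1, 1, 1, 1, 1]'

```text
time_s: 1.7
position: [0.4322, -0.0483, 0.1749]
tcp_rot: [[0.566, 0.824, 0.001], [0.824, -0.566, -0.0], [0.0, 0.001, -1.0]]
force: [0.5, 0.6, 1.5]
opening: 0.004
grasp_force: 0.0
```

Call:
jog_arm --pt "0 0 0" --pt "0 0 0" --pt "0 0 0" --pt "0 0 0" --pt "0 0 0" --turn '[0, 0, 0, 0, 0]' --grip '[1, 1, 1, 1, 1]'

```text
time_s: 2.33
position: [0.4321, -0.0452, 0.175]
tcp_rot: [[0.563, 0.827, 0.0], [0.827, -0.563, -0.0], [0.0, 0.0, -1.0]]
force: [-0.6, -0.1, -0.4]
opening: 0.01
grasp_force: 0.0
```

Call:
jog_arm --pt "1.6 -22.4 -5.5" --pt "1.6 -22.4 -5.5" --pt "1.6 -22.4 -5.5" --pt "1.6 -22.4 -5.5" --pt "1.6 -22.4 -5.5" --pt "1.6 -22.4 -5.5" --turn '[0, 0, 0, 0, 0, 0]' --grip '[1, 1, 1, 1, 1, 1]'

```text
time_s: 3.08
position: [0.4477, -0.269, 0.1197]
tcp_rot: [[0.564, 0.825, -0.001], [0.825, -0.564, 0.001], [0.001, -0.002, -1.0]]
force: [-0.3, -0.0, -0.2]
opening: 0.009
grasp_force: 0.0
```

```bash
cat > look.py <<'E'
from h import *
import sys
T,C=capture("top"),capture("scene"); p=np.load("p.npy")
if len(sys.argv)>1:
    a=cv2.resize(T["color"][140:250,195:330],(0,0),fx=2.9,fy=2.9,interpolation=cv2.INTER_CUBIC); b=cv2.resize(C["color"][160:275,205:325],(0,0),fx=3.3,fy=3.3,interpolation=cv2.INTER_CUBIC)
    h=max(a.shape[0],b.shape[0]); w=np.zeros((h,a.shape[1]+b.shape[1],3),np.uint8); w[:a.shape[0],:a.shape[1]]=a; w[:b.shape[0],a.shape[1]:]=b
    cv2.imwrite(f"pics/{sys.argv[1]}.png",w)
s=read_state(); d=np.array(s["position"])-[p[0],p[1],0]; c,n=np.cos(p[2]),np.sin(p[2])
print(s["time_s"],"tcp in stand mm",np.round(1000*np.array([c*d[0]+n*d[1],-n*d[0]+c*d[1],d[2]]),1),np.round(s["position"],4),np.round(s["force"],1))
E
python3 look.py a1
```

```text
3.175 tcp in stand mm [-40.1 -57.7 120.1] [ 0.4479 -0.2685  0.1201] [-0.1  0.3 -1.4]
```

View pics/a1.png

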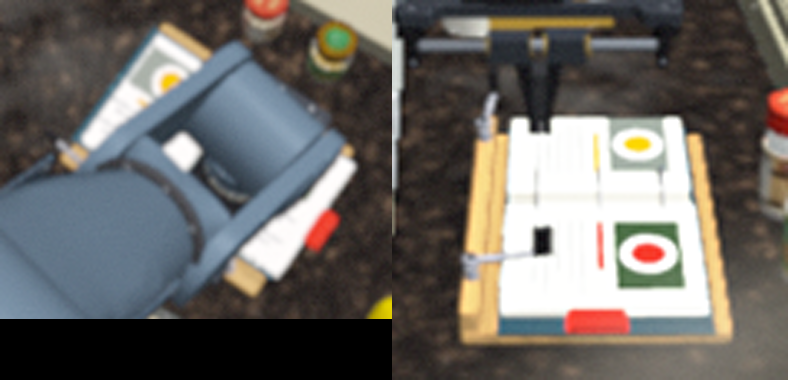

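The scene half shows the shut fingers in line with the plate (columns ≈540, plate at (542,240)), on its spine side. Computing the arc for pushing it.

```bash
python3 - <<'E'
from h import *
p=np.load("p.npy"); o=np.array([.4477,-.269,.1197])
for f in (-10,0,10,20,30,40,50,60,70,80,90):
    r=np.radians(f); a=np.array([np.cos(r),-np.sin(r)]); n=np.array([np.sin(r),np.cos(r)])
    q=np.r_[np.array([-92.5,-92])+54*a+13*n,60]; print(f,((S(p,q)[0]-o)*100).round(1))
E
```

```text
-10 [-0.8 -0.9 -6. ]
0 [-1.1 -1.8 -6. ]
10 [-1.5 -2.7 -6. ]
20 [-2.  -3.4 -6. ]
30 [-2.7 -4.1 -6. ]
40 [-3.5 -4.7 -6. ]
50 [-4.4 -5.1 -6. ]
60 [-5.4 -5.3 -6. ]
70 [-6.3 -5.4 -6. ]
80 [-7.3 -5.3 -6. ]
90 [-8.2 -5.  -6. ]
```

Call:
jog_arm --pt "0 0 -6" --pt "0 0 -6" --pt "-1.1 -1.8 -6" --pt "-1.5 -2.7 -6" --pt "-2.0 -3.4 -6" --pt "-2.7 -4.1 -6" --pt "-3.5 -4.7 -6" --pt "-4.4 -5.1 -6" --pt "-5.4 -5.3 -6" --pt "-6.3 -5.4 -6" --pt "-7.3 -5.3 -6" --pt "-8.2 -5.0 -6" --turn '[0, 0, 0, -10, -20, -30, -40, -50, -60, -70, -80, -90]' --grip '[1, 1, 1, 1, 1, 1, 1, 1, 1, 1, 1, 1]'

```text
time_s: 4.68
position: [0.3668, -0.3205, 0.0627]
tcp_rot: [[0.823, -0.569, 0.002], [-0.569, -0.823, -0.003], [0.004, 0.001, -1.0]]
force: [-0.5, 0.7, -0.6]
opening: 0.006
grasp_force: 0.0
```

```bash
python3 look.py a2
```

```text
4.775 tcp in stand mm [ -78.5 -146.2   62.3] [ 0.3661 -0.3197  0.0623] [ 0.6  0.6 -0.3]
```

View pics/a2.png

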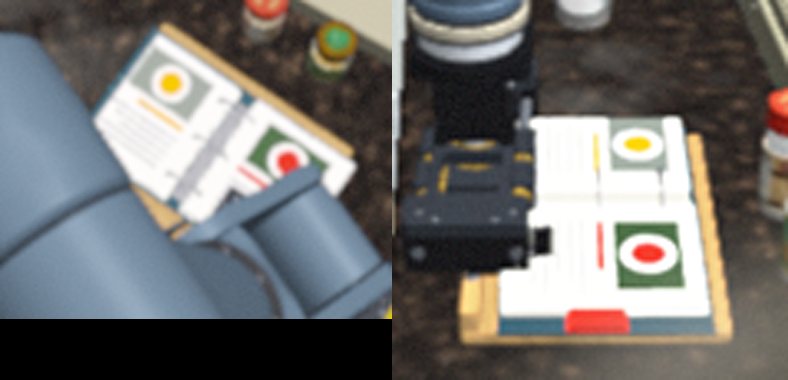

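The plate hasn't moved (still at (542,240) in the scene half), so the fingers missed it. Triangulating it.

```bash
python3 - <<'E'
from h import *
T,C=capture("top"),capture("scene"); p=np.load("p.npy")
c,n=np.cos(p[2]),np.sin(p[2])
def st(q): d=q-[p[0],p[1],0]; return np.round(1000*np.array([c*d[0]+n*d[1],-n*d[0]+c*d[1],d[2]]),1)
a=cv2.imread("pics/top0.png").astype(int); b=cv2.imread("pics/scene0.png").astype(int)
for im,(x0,x1,y0,y1),K,nm in((a,(276,288,208,226),T,"top"),(b,(244,258,225,240),C,"scene")):
    m=(im[y0:y1,x0:x1].max(2)<90); v,u=np.nonzero(m); print(nm,len(u),u.min()+x0,u.max()+x0,v.min()+y0,v.max()+y0,"c",u.mean()+x0,v.mean()+y0)
    for z in (.048,.061,.0745): print(z,st(ray(K,u.mean()+x0,v.mean()+y0,z)))
print(proj(C,S(p,[[-40,-58,120],[-40,-58,60],[-78.5,-146,62]])), proj(T,S(p,[-78.5,-146,62])))
for pt in ([-92.5,-92,54],): print(proj(T,S(p,pt)),proj(C,S(p,pt)))
print(st(ray(T,205+345/5,140+465/5,.054)),st(ray(C,215+82/6,180+352/6,.054)))
E
```

```text
Traceback (most recent call last):
ValueError: zero-size array to reduction operation minimum which has no identity
```

```bash
python3 - <<'E'
from h import *
T,C=capture("top"),capture("scene"); p=np.load("p.npy")
c,n=np.cos(p[2]),np.sin(p[2])
def st(q): d=q-[p[0],p[1],0]; return np.round(1000*np.array([c*d[0]+n*d[1],-n*d[0]+c*d[1],d[2]]),1)
a=cv2.imread("pics/top0.png").astype(int); b=cv2.imread("pics/scene0.png").astype(int)
for im,(x0,x1,y0,y1),K,nm,th in((a,(276,288,210,222),T,"top",140),(b,(244,258,225,240),C,"scene",110)):
    m=(im[y0:y1,x0:x1].max(2)<th); v,u=np.nonzero(m); print(nm,len(u),u.min()+x0,u.max()+x0,v.min()+y0,v.max()+y0,"c",u.mean()+x0,v.mean()+y0)
    for z in (.048,.061,.0745): print(z,st(ray(K,u.mean()+x0,v.mean()+y0,z)))
print(proj(C,S(p,[[-40,-58,120],[-40,-58,60],[-78.5,-146,62]])), proj(T,S(p,[-78.5,-146,62])))
print(st(ray(T,205+345/5,140+465/5,.054)),st(ray(C,215+82/6,180+352/6,.054)))
E
```

```text
Traceback (most recent call last):
ValueError: zero-size array to reduction operation minimum which has no identity
```

```bash
python3 - <<'E'
from h import *
T,C=capture("top"),capture("scene"); p=np.load("p.npy")
c,n=np.cos(p[2]),np.sin(p[2])
def st(q): d=q-[p[0],p[1],0]; return np.round(1000*np.array([c*d[0]+n*d[1],-n*d[0]+c*d[1],d[2]]),1)
a=cv2.imread("pics/top0.png").astype(int); b=cv2.imread("pics/scene0.png").astype(int)
print(a.shape,a[210:222,276:288].max(2))
print(b[226:242,244:258].max(2))
print(proj(C,S(p,[[-40,-58,120],[-40,-58,60],[-78.5,-146,62]])), proj(T,S(p,[-78.5,-146,62])))
for z in (.048,.0745):print(z,st(ray(T,281.6,216,z)),st(ray(C,250.5,232.5,z)))
print(st(ray(T,205+345/5,140+465/5,.054)),st(ray(C,215+82/6,180+352/6,.054)))
E
```

```text
(384, 512, 3) [[236 234 235 238 239 238 234 233 236 239 237 234]
 [238 237 235 232 236 237 235 231 231 236 238 236]
 [233 236 237 234 229 224 229 234 234 233 233 234]
 [231 231 235 236 223 197 204 228 237 235 232 231]
 [235 233 233 230 209 163 176 217 231 236 236 234]
 [235 237 235 222 182 141 184 224 232 231 236 240]
 [233 234 234 213 159 143 201 233 239 235 235 241]
 [239 233 225 195 142 164 216 234 238 240 239 241]
 [244 239 223 181 152 190 228 237 236 236 239 242]
 [245 241 222 190 182 208 232 239 238 234 233 237]
 [245 236 213 197 205 221 231 236 237 237 232 230]
 [242 228 207 206 225 236 236 233 232 234 235 233]]
[[255 255 255 255 255 255 255 255 255 255 255 254 255 255]
 [255 255 255 255 255 255 255 255 255 255 255 252 255 255]
 [255 255 255 249 212 223 213 184 182 241 255 251 255 255]
 [255 255 255 217 112 100  87  70  78 177 243 250 255 255]
 [255 255 255 203  73  27  35  26  57 163 237 250 255 255]
 [255 255 255 205  75  20  22  17  63 165 238 252 255 255]
 [255 255 255 207  78  20  25  26  68 166 241 252 255 255]
 [255 255 255 205  78  25  28  24  67 167 240 251 255 255]
 [255 255 255 196  72  18  29  19  66 167 240 251 255 255]
 [255 255 249 174  65  19  20  16  61 162 240 250 255 255]
 [230 229 224 175  78  24  32  58  93 172 236 250 255 255]
 [218 219 223 198 142 159 169 172 203 233 243 248 255 255]
 [246 253 255 255 248 255 255 255 255 255 255 250 255 255]
 [255 255 255 255 255 255 255 253 255 255 254 250 255 255]
 [255 255 255 254 253 255 255 250 254 255 254 249 255 255]
 [255 255 255 252 252 255 254 250 253 255 254 251 255 255]]
[[249.59945454 208.03510479]
 [249.94772865 227.5989861 ]
 [232.71735211 250.61198495]] [[290.93440607 238.03212504]]
0.048 [-37.  -83.6  48. ] [-38.7 -62.6  48. ]
0.0745 [-40.9 -84.4  74.5] [-37.9 -95.5  74.5]
[-95.  -94.7  54. ] [-91.5 -93.6  54. ]
```

Both views agree the plate is at stand (-38,-84), z ≈ 65, so the sweep went right over it: in a1 the fingertips appear about 8 px higher than the reported TCP projects. Going back and checking the real tip height.

Call:
jog_arm --pt "0 0 5.8" --pt "0 0 5.8" --pt "4 2.5 5.8" --pt "8.1 5.1 5.8" --pt "8.1 5.1 5.8" --pt "8.1 5.1 5.8" --pt "8.1 5.1 5.8" --pt "8.1 5.1 5.8" --pt "8.1 5.1 5.8" --pt "8.1 5.1 5.8" --pt "8.1 5.1 5.8" --turn '[0, 10, 20, 30, 40, 50, 60, 70, 80, 90, 90]' --grip '[1, 1, 1, 1, 1, 1, 1, 1, 1, 1, 1]'

```text
time_s: 6.45
position: [0.4472, -0.2691, 0.1178]
tcp_rot: [[0.566, 0.825, -0.0], [0.825, -0.566, 0.0], [0.0, -0.0, -1.0]]
force: [-0.1, -0.1, 0.2]
opening: 0.005
grasp_force: 0.0
```

```bash
python3 - <<'E'
from h import *
C=capture("scene"); s=read_state(); q=np.array(s["position"]); print(q,s["opening"])
t=proj(C,q)[0]; print("tip px",t, "40mm behind",proj(C,q+[0,0,.04]))
im=C["color"][160:250,215:285].copy(); z=8; im=cv2.resize(im,(0,0),fx=z,fy=6.6,interpolation=cv2.INTER_CUBIC)
cv2.drawMarker(im,(int((t[0]-215+.5)*z),int((t[1]-160+.5)*6.6)),(255,0,255),0,15,1); cv2.imwrite("pics/a3.png",im)
E
```

```text
[ 0.44720645 -0.26911381  0.11780534] 0.005464327481761126
tip px [249.48864548 208.92685612] 40mm behind [[249.23953539 195.10944505]]
```

View pics/a3.png

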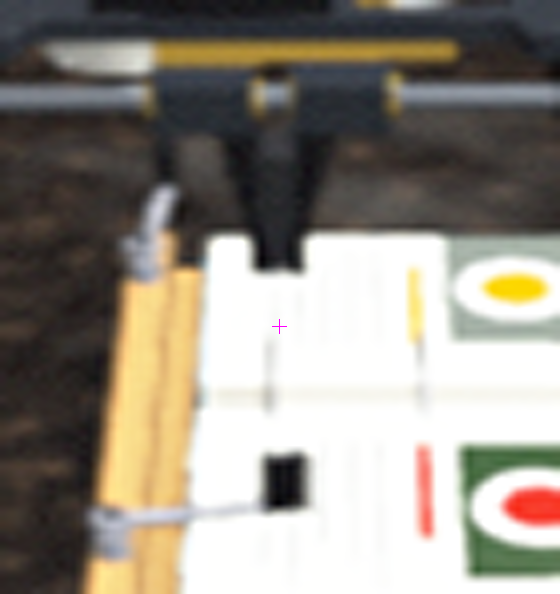

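The fingertips' end is at row ≈201 against the projected TCP at row 209 (magenta), so the real tips sit about 23 mm above the reported TCP. I'll lower by that much and check.

Call:
jog_arm --pt "0 0 -4" --pt "0 0 -6" --pt "0 0 -7" --pt "0 0 -7.8" --pt "0 0 -7.8" --turn '[0, 0, 0, 0, 0]' --grip '[1, 1, 1, 1, 1]'

```text
time_s: 7.12
position: [0.4472, -0.2692, 0.0398]
tcp_rot: [[0.565, 0.825, -0.0], [0.825, -0.565, 0.0], [0.0, -0.0, -1.0]]
force: [-0.3, -0.6, 0.6]
opening: 0.007
grasp_force: 0.0
```

```bash
python3 - <<'E'
from h import *
C=capture("scene"); s=read_state(); q=np.array(s["position"]); print(q,s["force"])
print(proj(C,q),proj(C,q+[0,0,.023]))
g=C["color"].max(2); print(g[214:236,246:256])
E
```

```text
[ 0.44736224 -0.26940221  0.04020715] [-0.45182568 -0.15933217 -0.32478797]
[[250.05314953 233.95162228]] [[249.92539694 226.78106292]]
[[ 15  25  44  73  91  60  21  24  85 223]
 [ 27  25  39  55  60  46  29  32 117 242]
 [ 46  27  36  38  42  38  29  58 167 255]
 [ 71  23  42  38  41  34  26  63 183 255]
 [ 84  23  37  43  45  36  25  67 180 254]
 [113  28  35  41  38  35  37  98 200 250]
 [147  51  33  39  39  34  54 144 239 253]
 [177  73  26  39  37  34  64 169 255 255]
 [239 104  30  41  41  31  65 179 255 255]
 [250 119  29  40  40  32  66 180 255 255]
 [249 116  25  37  42  33  65 179 255 255]
 [247 114  23  35  38  27  60 180 255 255]
 [245 110  39  66  81  59  64 172 255 255]
 [251 136  90 139 149 101  80 177 250 253]
 [255 196 138 155 142 100  89 198 255 252]
 [255 206 102  94  87  60  73 176 247 250]
 [255 206  77  27  37  30  65 165 240 251]
 [255 206  72  21  27  21  68 165 242 251]
 [255 210  76  20  27  22  66 165 241 252]
 [255 206  76  19  27  24  68 166 240 251]
 [255 198  76  20  26  18  65 167 242 252]
 [249 176  68  19  18  17  63 164 239 251]]
```

Call:
jog_arm --pt "0 0 -0.6" --pt "-1.1 -1.8 -0.6" --pt "-1.5 -2.7 -0.6" --pt "-2.0 -3.4 -0.6" --pt "-2.7 -4.1 -0.6" --pt "-3.5 -4.7 -0.6" --pt "-4.4 -5.1 -0.6" --pt "-5.4 -5.3 -0.6" --pt "-6.3 -5.4 -0.6" --pt "-7.3 -5.3 -0.6" --pt "-8.2 -5.0 -0.6" --pt "-8.2 -5.0 -0.6" --turn '[0, 0, -10, -20, -30, -40, -50, -60, -70, -80, -90, -90]' --grip '[1, 1, 1, 1, 1, 1, 1, 1, 1, 1, 1, 1]'

```text
time_s: 8.68
position: [0.3648, -0.3192, 0.0341]
tcp_rot: [[0.826, -0.564, 0.0], [-0.564, -0.826, -0.0], [0.0, 0.0, -1.0]]
force: [0.4, 0.3, 0.0]
opening: 0.008
grasp_force: 0.0
```

Call:
jog_arm --pt "1 -0.7 0" --pt "1 -0.7 6" --pt "1 -0.7 8" --pt "-0.5 -8.2 8" --pt "-0.5 -8.2 8" --pt "-0.5 -8.2 8" --pt "-0.5 -8.2 8" --pt "-0.5 -8.2 8" --pt "-0.5 -8.2 8" --pt "-0.5 -8.2 8" --turn '[0, 0, 0, 10, 20, 30, 40, 50, 60, 70]' --grip '[1, 1, 1, 1, 1, 1, 1, 1, 1, 1]'

```text
time_s: 9.93
position: [0.3613, -0.4021, 0.1141]
tcp_rot: [[0.808, 0.589, 0.001], [0.589, -0.808, -0.001], [-0.0, 0.001, -1.0]]
force: [-0.1, 0.4, -0.2]
opening: 0.008
grasp_force: 0.0
```

```bash
python3 look.py a4
```

```text
10.025 tcp in stand mm [ -36.2 -216.9  114.1] [ 0.3611 -0.402   0.1141] [-0.5  0.3  0. ]
```

View pics/a4.png

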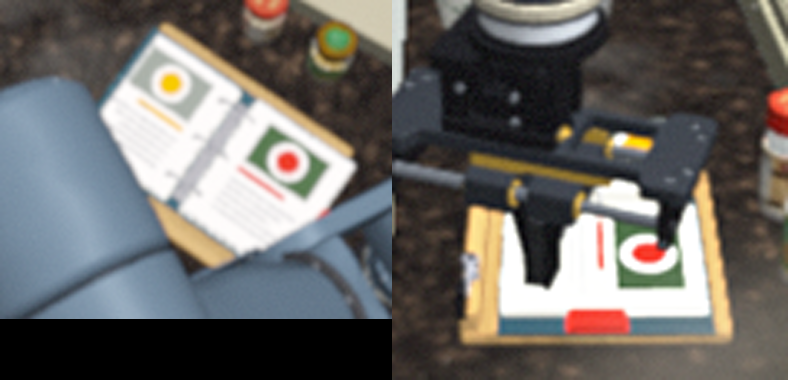

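The right keeper now lies along the lip (arm at (470,275) in the scene half), leaf clear. Next: fingers down outside the tab (tip ≈ z 28), then press inward and up.

Call:
jog_arm --pt "3 -0.6 0" --pt "5.6 -0.6 0" --pt "5.6 -0.6 -4" --pt "5.6 -0.6 -8" --pt "5.6 -0.6 -11" --pt "5.6 -0.6 -11" --turn '[10, 20, 20, 20, 20, 20]' --grip '[1, 1, 1, 1, 1, 1]'

```text
time_s: 10.78
position: [0.4155, -0.4058, 0.0017]
tcp_rot: [[0.566, 0.825, -0.003], [0.825, -0.566, 0.004], [0.002, -0.005, -1.0]]
force: [-0.4, 0.1, -1.2]
opening: 0.007
grasp_force: 0.0
```

```bash
python3 look.py a5
```

```text
10.875 tcp in stand mm [  13.1 -190.2    4.4] [ 0.4168 -0.4078  0.0044] [ 0.2 -0.2 -0.1]
```

View pics/a5.png

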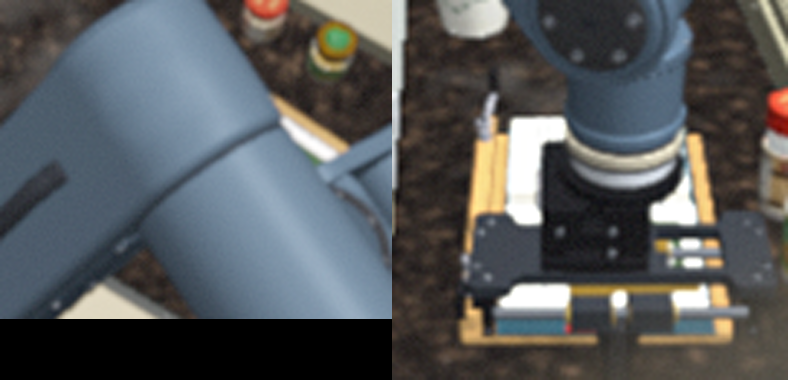

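Call:
jog_arm --pt "0.57 0.83 0" --pt "1.13 1.65 0" --pt "1.25 1.82 0" --pt "1.25 1.82 0" --turn '[0, 0, 0, 0]' --grip '[1, 1, 1, 1]'

```text
time_s: 11.38
position: [0.4289, -0.3901, 0.005]
tcp_rot: [[0.564, 0.826, 0.001], [0.826, -0.564, -0.003], [-0.002, 0.002, -1.0]]
force: [-2.3, -2.6, 2.6]
opening: 0.004
grasp_force: 1.9
```

Call:
jog_arm --pt "0.15 0.2 0" --pt "0.17 0.25 0.6" --pt "0.2 0.29 1.2" --pt "0.25 0.37 1.8" --pt "0.31 0.45 2.4" --pt "0.31 0.45 2.4" --turn '[0, 0, 0, 0, 0, 0]' --grip '[1, 1, 1, 1, 1, 1]'

```text
time_s: 12.12
position: [0.4302, -0.3886, 0.0292]
tcp_rot: [[0.563, 0.827, -0.002], [0.827, -0.563, -0.007], [-0.007, 0.003, -1.0]]
force: [-9.5, -9.9, 1.3]
opening: 0.007
grasp_force: 6.8
```

```bash
python3 look.py; python3 - <<'E'
from h import *
C=capture("scene");h=cv2.cvtColor(C["color"],cv2.COLOR_BGR2HSV); m=cv2.inRange(h,(0,150,120),(6,255,255))|cv2.inRange(h,(174,150,120),(180,255,255))
m[:, :200]=0;m[:,312:]=0;m[:190]=0;m[290:]=0
n,_,st,c=cv2.connectedComponentsWithStats(m);print(st[1:],c[1:])
E
```

```text
12.225 tcp in stand mm [  13.2 -166.8   29. ] [ 0.4302 -0.3886  0.029 ] [-9.1 -9.9  0.8]
[[259 247  10   5  49]] [[263.40816327 249.04081633]]
```

The tab has risen with the finger (red now at rows 247–251, was 254–261). Computing the arc.

```bash
python3 - <<'E'
from h import *
p=np.load("p.npy"); o=S(p,[13.2,-166.8,29])[0]
for t in (8,12,16,20,25,30,36,42,48,54,60,66,72,78,84,90):
    r=np.radians(t); b=14+min(1,(t-8)/40)*14; q=[13.2,-(158*np.cos(r)+8.5),43+158*np.sin(r)-b-24]
    print(t,np.round(q,0),((S(p,q)[0]-o)*100).round(2))
for y in (-4,4,12): print(y,((S(p,[13.2,y,150])[0]-o)*100).round(2))
E
```

```text
8 [  13. -165.   27.] [ 0.1   0.15 -0.2 ]
12 [  13. -163.   36.] [0.21 0.31 0.75]
16 [  13. -160.   46.] [0.36 0.53 1.68]
20 [  13. -157.   55.] [0.56 0.81 2.58]
25 [  13. -152.   66.] [0.85 1.25 3.68]
30 [  13. -145.   76.] [1.21 1.77 4.73]
36 [  13. -136.   88.] [1.72 2.51 5.91]
42 [  13. -126.   99.] [2.31 3.37 6.98]
48 [  13. -114.  108.] [2.97 4.34 7.94]
54 [  13. -101.  119.] [3.7  5.4  8.98]
60 [ 13. -88. 128.] [4.49 6.54 9.88]
66 [ 13. -73. 135.] [ 5.32  7.76 10.63]
72 [ 13. -57. 141.] [ 6.19  9.03 11.23]
78 [ 13. -41. 146.] [ 7.1  10.35 11.65]
84 [ 13. -25. 148.] [ 8.02 11.69 11.91]
90 [ 13.  -9. 149.] [ 8.95 13.05 12.  ]
-4 [ 9.21 13.43 12.1 ]
4 [ 9.66 14.09 12.1 ]
12 [10.11 14.75 12.1 ]
```

Call:
jog_arm --pt "0.1 0.15 0.8" --pt "0.25 0.35 1.7" --pt "0.45 0.6 2.6" --pt "0.75 1.05 3.7" --pt "1.1 1.6 4.7" --turn '[0, 0, 0, 0, 0]' --grip '[1, 1, 1, 1, 1]'

```text
time_s: 12.9
position: [0.4394, -0.3759, 0.0777]
tcp_rot: [[0.561, 0.828, -0.005], [0.828, -0.561, -0.013], [-0.014, 0.003, -1.0]]
force: [-18.9, -16.5, 11.8]
opening: 0.007
grasp_force: 12.1
```

```bash
cat > tab.py <<'E'
from h import *
C=capture("scene");h=cv2.cvtColor(C["color"],cv2.COLOR_BGR2HSV); m=cv2.inRange(h,(0,150,100),(6,255,255))|cv2.inRange(h,(174,150,100),(180,255,255))
m[:, :200]=0;m[:,312:]=0;m[:120]=0;m[290:]=0
n,_,st,c=cv2.connectedComponentsWithStats(m);print(st[1:].tolist())
p=np.load("p.npy")
for t in (0,10,20,30,45,60,80,100,140,180):
    r=np.radians(t); print(t,proj(C,S(p,[[x,-d*np.cos(r),43+d*np.sin(r)] for x,d in((0,158),(0,140))])).round(0).tolist())
E
python3 look.py; python3 tab.py
```

```text
13.0 tcp in stand mm [  13.7 -150.8   78.5] [ 0.4396 -0.3756  0.0785] [-17.7 -15.1  10.8]
[[280, 221, 5, 2, 6], [259, 228, 11, 3, 31]]
0 [[267.0, 260.0], [267.0, 255.0]]
10 [[267.0, 251.0], [267.0, 246.0]]
20 [[267.0, 239.0], [267.0, 237.0]]
30 [[267.0, 227.0], [267.0, 226.0]]
45 [[267.0, 209.0], [267.0, 210.0]]
60 [[267.0, 192.0], [266.0, 195.0]]
80 [[266.0, 174.0], [266.0, 179.0]]
100 [[266.0, 163.0], [266.0, 169.0]]
140 [[265.0, 164.0], [265.0, 170.0]]
180 [[264.0, 188.0], [264.0, 191.0]]
```

Call:
jog_arm --pt "0 0 0.6" --pt "0.3 0.4 1.3" --pt "0.9 1.25 2.4" --pt "1.55 2.25 3.3" --pt "2.3 3.3 4.3" --pt "3.1 4.45 5.2" --turn '[0, 0, 0, 0, 0, 0]' --grip '[1, 1, 1, 1, 1, 1]'

```text
time_s: 13.8
position: [0.4741, -0.3224, 0.1272]
tcp_rot: [[0.565, 0.825, -0.0], [0.825, -0.565, 0.002], [0.001, -0.001, -1.0]]
force: [-0.2, 0.7, -0.4]
opening: 0.004
grasp_force: 0.2
```

```bash
python3 look.py; python3 tab.py|head -1
```

```text
13.9 tcp in stand mm [ 12.2 -86.4 127.5] [ 0.4748 -0.3218  0.1275] [-0.3 -0.2  0.1]
[[257, 188, 11, 6, 53], [268, 205, 1, 4, 4]]
```

Call:
jog_arm --pt "0.8 1.2 0.8" --pt "1.7 2.5 1.4" --pt "2.6 3.8 1.8" --pt "3.5 5.15 2.1" --pt "4.4 6.5 2.2" --pt "5.2 7.55 2.2" --pt "5.6 8.2 2.2" --pt "5.6 8.2 2.2" --pt "5.6 8.2 2.2" --turn '[0, 0, 0, 0, 0, 0, 0, 0, 0]' --grip '[1, 1, 1, 1, 1, 1, 1, 1, 1]'

```text
time_s: 15.08
position: [0.5295, -0.2423, 0.1488]
tcp_rot: [[0.565, 0.825, -0.0], [0.825, -0.565, -0.0], [-0.0, -0.0, -1.0]]
force: [-0.2, 0.1, -0.0]
opening: 0.005
grasp_force: 0.0
```

```bash
python3 look.py; python3 tab.py|head -1
```

```text
15.175 tcp in stand mm [ 12.5   9.9 148.9] [ 0.5295 -0.2425  0.1489] [-0.4  0.6  0.7]
[[257, 161, 11, 6, 59], [267, 185, 1, 9, 9], [267, 195, 1, 10, 10]]
```

The tab is past upright (rows 161–167) and falling left. Moving round the reader's side to the left keeper meanwhile.

Call:
jog_arm --pt "-5 3 0" --pt "-10 6 0" --pt "-13 8 0" --pt "-13 8 0" --pt "-8 13.5 -2" --pt "-2.8 18.9 -4" --pt "-2.8 18.9 -5" --pt "-2.8 18.9 -5" --pt "-2.8 18.9 -5" --pt "-2.8 18.9 -5" --turn '[9, 18, 27, 36, 45, 54, 63, 72, 81, 90]' --grip '[1, 1, 1, 1, 1, 1, 1, 1, 1, 1]'

```text
time_s: 16.48
position: [0.5018, -0.0532, 0.0989]
tcp_rot: [[-0.828, 0.561, 0.0], [0.561, 0.828, -0.0], [-0.0, -0.0, -1.0]]
force: [0.2, -0.3, -0.2]
opening: 0.007
grasp_force: 0.0
```

```bash
python3 look.py; python3 tab.py|head -1; python3 - <<'E'
from h import *
C=capture("scene"); p=np.load("p.npy"); print(proj(C,S(p,[[-92.5+54*np.cos(a),92+54*np.sin(a),65] for a in(1.57,1.4,1.2)])).round(1).tolist())
print(C["color"][176:200:1,226:242].max(2))
E
```

```text
16.575 tcp in stand mm [-117.3  150.2   98.9] [ 0.5018 -0.0533  0.0989] [ 0.4 -0.3 -1.2]
[[257, 186, 16, 4, 56]]
[[233.2, 183.7], [236.3, 183.9], [239.8, 184.4]]
[[ 40  46  50  48  53  49  44  42  41  45  46  50  49  46  47  41]
 [ 42  48  49  50  44  36  39  39  42  46  55  53  58  61  57  50]
 [ 42  46  54  56  51  43  41  44  43  47  54  57  59  60  58  62]
 [ 46  53  61  58  60  58  51  50  55  48  53  60  63  67  69  69]
 [ 54  55  61  67  70  70  60  58  50  42  51  62  72  76  75  82]
 [ 57  53  62  73  79  78  71  66  46  40  51  68  84  86  86  96]
 [ 61  65  60  64  73  72  68  60  40  41  46  66  83  90  91  92]
 [ 75  72  67  68  68  65  62  57  42  29  40  65  84  87  85  85]
 [ 81  75  70  68  71  68  67  60  43  23  36  61  81  79  84  83]
 [ 69  68  71  69  67  72  72  69  45  28  34  61  72  77  79  76]
 [ 48  52  55  62  61  64  69  66  50  25  37  57  71  77  76  75]
 [ 45  50  55  53  59  62  64  62  54  56  57  59  68  70  69  67]
 [ 46  47  53  55  58  58  58  61  96 134 117  75  64  68  64  61]
 [ 55  54  55  52  52  49  44  68 143 196 158  77  54  56  55  93]
 [ 60  57  51  50  48  46  51 102 174 198 130  56  38  35  73 170]
 [ 58  56  53  53  52  47  60 136 207 198 102  34  35  33  87 218]
 [ 56  55  52  58  63  56  71 147 209 178  86  31  31  31  92 229]
 [ 52  54  62  69  76  73  87 157 200 150  66  34  41  43 104 236]
 [ 53  60  59  70  78  77 105 171 191 136  76  55  49  52 110 237]
 [ 47  60  64  67  78  93 110 161 198 194 136  78  57  59 120 240]
 [ 51  50  54  64 104 143 129 160 203 226 178  97  56  65 134 246]
 [ 52  51  50  65 112 157 159 183 207 220 178  94  50  77 166 255]
 [ 59  52  53  68  90 130 157 178 202 223 176  88  57  82 183 255]
 [ 58  51  50  61  88 126 170 187 206 227 169  82  51  81 194 255]]
```

The leaf is flat on the left (tab red at rows 186–189, as predicted for 180°). The left plate is at column ≈235, about 83°.

```bash
python3 - <<'E'
from h import *
p=np.load("p.npy"); o=np.array([.5018,-.0532,.0989])
for f in (90,80,70,60,50,40,30,20,10,5,0):
    r=np.radians(f); a=np.array([np.cos(r),np.sin(r)]); n=np.array([-np.sin(r),np.cos(r)])
    print(f,((S(p,np.r_[np.array([-92.5,92])+54*a+14*n,34])[0]-o)*100).round(2))
E
```

```text
90 [ 0.65 -0.97 -6.49]
80 [ 1.54 -1.38 -6.49]
70 [ 2.33 -1.94 -6.49]
60 [ 3.02 -2.62 -6.49]
50 [ 3.58 -3.42 -6.49]
40 [ 3.99 -4.3  -6.49]
30 [ 4.25 -5.24 -6.49]
20 [ 4.33 -6.21 -6.49]
10 [ 4.25 -7.18 -6.49]
5 [ 4.15 -7.65 -6.49]
0 [ 4.   -8.12 -6.49]
```

Call:
jog_arm --pt "0 0 -4" --pt "0 0 -6.5" --pt "0.65 -1.0 -6.5" --pt "1.5 -1.4 -6.5" --pt "2.3 -1.9 -6.5" --pt "3.0 -2.6 -6.5" --pt "3.6 -3.4 -6.5" --pt "4.0 -4.3 -6.5" --pt "4.25 -5.2 -6.5" --pt "4.3 -6.2 -6.5" --pt "4.25 -7.2 -6.5" --pt "4.15 -7.6 -6.5" --turn '[0, 0, 0, -10, -20, -30, -40, -50, -60, -70, -80, -85]' --grip '[1, 1, 1, 1, 1, 1, 1, 1, 1, 1, 1, 1]'

```text
time_s: 18.18
position: [0.5449, -0.1308, 0.0354]
tcp_rot: [[0.496, 0.869, 0.003], [0.869, -0.496, -0.001], [0.0, 0.004, -1.0]]
force: [0.7, 1.6, 0.2]
opening: 0.008
grasp_force: 0.3
```

Call:
jog_arm --pt "-0.1 -0.3 0" --pt "-0.1 -0.3 0" --turn '[-5, -5]' --grip '[1, 1]'

```text
time_s: 18.42
position: [0.5435, -0.1334, 0.0352]
tcp_rot: [[0.565, 0.825, 0.003], [0.825, -0.565, -0.001], [0.0, 0.003, -1.0]]
force: [0.3, -0.7, -0.8]
opening: 0.004
grasp_force: 0.0
```

```bash
python3 look.py; python3 tab.py|head -1; python3 - <<'E'
from h import *
C=capture("scene"); p=np.load("p.npy"); print(proj(C,S(p,[[-92.5+54*np.cos(a),92+54*np.sin(a),z] for a in(0,.1,.2) for z in (54.5,74.5)])).round(1).tolist())
print(C["color"][178:206,228:258].max(2))
E
```

```text
18.525 tcp in stand mm [-38.5 108.   34.8] [ 0.5429 -0.1327  0.0348] [ 0.  -0.8  0.3]
[[257, 186, 16, 4, 55]]
[[251.2, 196.6], [251.2, 190.7], [251.2, 195.6], [251.1, 189.7], [250.9, 194.6], [250.8, 188.7]]
[[ 53  54  49  47  40  38  43  47  50  57  60  59  61  63  63  60  61  48
   34  23  25  40  57  55  51  34  25  30  32  52]
 [ 57  60  59  52  51  50  50  51  60  60  64  65  69  69  73  73  69  60
   39  27  22  37  41  47  38  32  25  25  43  60]
 [ 63  63  73  69  60  59  57  61  65  68  73  76  78  81  83  82  80  69
   49  28  23  31  42  43  44  32  24  28  48  64]
 [ 59  68  74  75  74  67  62  63  70  75  85  86  86  92  98  96  89  80
   65  41  24  35  46  45  41  33  28  29  46  59]
 [ 63  68  71  69  68  63  60  64  74  79  88  87  90  93  96  91  92  88
   74  48  28  29  39  50  42  33  27  38  58  63]
 [ 66  67  68  67  56  60  64  68  76  81  84  86  83  86  85  82  83  77
   68  40  30  39  43  42  41  38  26  46  67  68]
 [ 73  68  70  69  67  67  72  72  78  79  80  80  79  80  76  72  66  64
   56  43  31  32  44  45  37  37  29  44  60  61]
 [ 69  70  73  69 
[... 1907 characters left out ...]
208 255 255 255 255 255
  255 255 255 254 255 255 254 255 255 252 255 254]
 [ 43  48  70 106 146 173 181 209 219 245 248 236 244 255 255 255 255 255
  255 255 254 252 255 254 250 255 254 252 254 254]
 [ 41  54 114 164 168 181 216 229 226 247 248 238 245 255 255 255 255 255
  255 255 254 252 254 253 248 254 254 252 254 254]
 [ 43  69 151 234 242 239 247 242 225 240 243 234 242 255 255 255 255 255
  255 255 254 251 254 253 248 255 254 252 254 254]
 [ 49  76 165 245 252 250 250 245 228 241 243 233 241 255 255 255 255 255
  255 255 253 250 254 253 249 254 254 252 255 254]
 [ 43  77 170 248 251 248 249 243 231 241 242 229 237 255 255 255 255 255
  255 255 253 248 254 254 251 255 254 252 254 254]]
```

Keeper arm in the scene is at row ≈197.5, matching the projection for angle 0. Backing off and measuring both keepers unobstructed.

Call:
jog_arm --pt "0.6 0.8 0" --pt "0.6 0.8 4" --pt "0.6 0.8 10" --pt "0 8 12" --pt "-5 20 12" --pt "-8 30 12" --pt "-8 30 12" --pt "-8 30 12" --pt "-8 30 12" --turn '[0, 0, 0, 0, 0, 0, 0, 0, 0]' --grip '[1, 1, 1, 1, 1, 1, 1, 1, 1]'

```text
time_s: 19.75
position: [0.4597, 0.172, 0.154]
tcp_rot: [[0.559, 0.829, -0.001], [0.829, -0.559, 0.001], [-0.0, -0.001, -1.0]]
force: [0.2, -0.5, -0.3]
opening: 0.003
grasp_force: 0.0
```

```bash
python3 look.py end; python3 tab.py|head -1; python3 - <<'E'
from h import *
T,C=capture("top"),capture("scene"); p=np.load("p.npy")
for sg,nm in((1,"L"),(-1,"R")):
  for K,n in((T,"top"),(C,"scene")): 
    print(nm,n,[(d,a,proj(K,S(p,[-92.5+d*np.cos(a),sg*(92+d*np.sin(a)),z]))[0].round(1).tolist()) for a in((0,.1) if sg>0 else (1.57,1.4)) for d,z in((0,54),(54,61))])
print(T["color"][176:206,220:246].min(2))
E
```

```text
19.85 tcp in stand mm [-275.7  311.1  154. ] [0.4622 0.1689 0.154 ] [-0.4  0.5  0.4]
[[257, 186, 16, 4, 55]]
L top [(0, 0, [225.7, 198.0]), (54, 0, [235.6, 183.8]), (0, 0.1, [225.7, 198.0]), (54, 0.1, [234.2, 182.9])]
L scene [(0, 0, [232.4, 196.8]), (54, 0, [251.2, 194.7]), (0, 0.1, [232.4, 196.8]), (54, 0.1, [251.1, 193.7])]
R top [(0, 1.57, [273.7, 231.8]), (54, 1.57, [288.3, 241.8]), (0, 1.4, [273.7, 231.8]), (54, 1.4, [289.8, 239.2])]
R scene [(0, 1.57, [228.3, 238.2]), (54, 1.57, [226.7, 251.0]), (0, 1.4, [228.3, 238.2]), (54, 1.4, [230.7, 250.7])]
[[ 61  61  90 158 210 238 247 247 246 246 246 247 246 245 242 238 237 235
  234 234 239 243 240 230 206 174]
 [ 69  81 141 198 235 247 248 247 246 246 247 246 246 244 239 234 236 238
  236 233 233 238 243 242 235 219]
 [ 83 120 185 226 245 248 247 246 246 245 246 246 247 246 242 237 234 235
  237 238 235 234 234 240 243 242]
 [108 171 217 240 247 248 246 246 244 241 241 244 246 247 247 242 237 232
  233 236 238 237 232 234 240 245]
 [158 212 239 246 248 246 247 246 243 236 235 239 244 247 245 235 229 229
  233 235 235 237 237 236 236
[... 2031 characters left out ...]
29 151 176
  206 230 242 245 247 246 247 246]
 [ 47  60  73  94 122 141 144 140 134 130 128 129 126 122 120 119 123 141
  170 198 225 238 244 247 246 247]
 [ 45  48  49  65  82 107 117 120 126 128 129 127 127 126 121 122 118 121
  134 163 188 214 233 243 246 247]
 [ 48  44  43  49  53  70  88 108 123 128 128 130 128 123 125 123 123 119
  116 128 152 174 203 227 238 244]
 [ 43  46  51  49  49  50  64  84 107 122 127 129 129 130 127 127 125 121
  119 114 120 133 162 190 213 229]
 [ 44  48  52  47  48  42  45  58  78 102 116 124 129 129 127 128 129 123
  122 123 118 118 126 149 172 199]
 [ 43  48  53  43  40  41  37  34  48  69  88 110 124 128 129 127 131 130
  129 127 126 119 118 120 133 158]]
```

View pics/end.png

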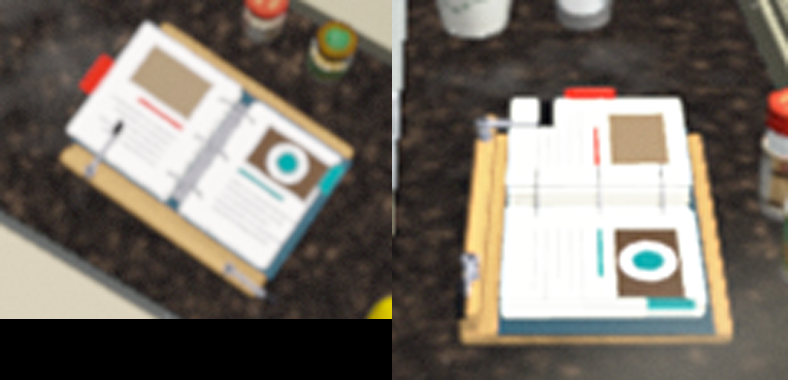

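The final picture shows the leaf flat on the left with its tab out at (98,74). The left keeper points straight up the page: its plate is at top pixel (235.4,183.5), predicted (235.6,183.8). The right keeper lies along the lip from (230,270) to (265,295). Everything else is where it was, so I'm handing in.

```bash
python3 -c "
from rig import *
print(hand_in())"
```

```text
the job is handed in; nothing more can be done
None
```

I handed the job in at about 20 s: the right keeper lies along the lip, the red-tabbed leaf is flat on the left, and the left keeper points straight up the page over it, all confirmed in the last camera views; hand-in returned no verdict.

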